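# Make up a supper kit and a baking kit

## Task

Make up two kits from the loose stock. Supper kit: lay the can opener flat in the long compartment of the clear acrylic tray and stand the taller tin upright in the tray's empty square compartment; baking kit: stand the measuring jug upright in the middle of the dark ring on the round bamboo lid and let the nutmeg drop through the steel funnel into the green jar. Leave the squat tin and the cork stopper where they are.

Things in the scene. Friction and masses are not known exactly. Their poses are not given: they have to be found in the camera images.
- opener: Loose steel can opener lying flat, 137 mm long (x), 0.12 kg. Origin: underside, mid-length. Two handles side by side from x = -70 to +25 mm, together 24 mm wide (y), 16 mm high: grip them across y near the origin (centre of mass within 15 mm of it). The head at +x has a turning key 44 mm wide (y), top at 23 mm. Either end may point either way in the compartment.
- tall_tin: Loose closed food tin, paper-wrapped, diameter 54 mm, height 72 mm, 0.17 kg, standing. Origin: centre of its underside, z up. The taller of two tins.
- jug: Loose white plastic measuring jug, open on top, standing: diameter 52 mm at the foot, 56 mm at the rim, 80 mm high, 0.06 kg. Loop handle at its +y side reaching 50 mm from the axis between heights 22 and 64 mm, a small pouring lip at -y; grip the body across its x. Origin: centre of its underside, z up.
- nutmeg: Loose brown nutmeg, egg-shaped, standing on its small flat foot: largest diameter 24 mm (at height 14 mm), 30 mm high, 12 g. Origin: centre of its underside.
- tray: Fixed clear acrylic tray, 180 (x) by 160 (y) mm, walls 4 mm thick, 30 mm high, tops frosted; floor 4 mm thick. Origin: centre of its underside. +y half: one long compartment, 172 x 74 mm, centred at (0, +39), for the opener to lie along x. -y half: two square ones, 84 x 74 mm: the empty one, centred at (-44, -39), is for the taller tin; that at (+44, -39) holds paper napkins, top at 22 mm.
- bamboo: Fixed round bamboo lid lying flat, diameter 220 mm, 10 mm thick. Origin: centre of its underside. An inlaid dark ring (flush, 72 mm inside, 80 mm outside diameter) centred at its (-50, 0 mm) marks the place of the jug. The green jar stands on it at (+60, 0 mm).
- jar: Fixed green ceramic jar, 86 mm wide, on the bamboo lid, with a steel funnel in its neck. Origin: centre of the jar's underside, 10 mm above the work surface, z up. Funnel mouth: 90 mm across (84 inside), 112 mm above the origin, narrowing to a throat about 34 mm wide at 72 mm that opens into the jar at 60 mm. Jar inside about 72 mm wide, its floor 6 mm above the origin.
- squat_tin: Loose squat food tin, diameter 66 mm, height 34 mm. Origin: centre of its underside. Not wanted: to be left alone.
- cork: Loose cork stopper standing on its narrow end, diameter 30 to 36 mm, 26 mm high. Origin: centre of its underside. To be left alone.
Not all that is in view belongs to the job. Of the things that look like the bamboo, the smaller one is meant.

How it is judged:
By the outcome, as a careful person would: the job done as asked, in the order asked, and still so for the second after the job is handed in, with the robot touching nothing.
It also fails if it takes over 102 s, if anything falls off the work surface, if the arm or the gripper's body presses on something with over 40 N, if the wrist force passes 120 N, or if a joint passes its speed limit or range.

## Robot

A 7-joint arm with a two-finger parallel gripper is mounted at the origin on the work surface. World frame = base frame: x ahead of the robot, y to its left, z up, the work surface at z = 0. Lengths are in m, angles in rad, forces in N, time in s.
With the tool pointing down it reaches from about 0.425 to 0.925 m from the base axis. Payload 6.8 kg.
Tool frame: the origin (TCP) lies on the centre line of the jaws, within the pads' length; the fingertips stand bot.tip_reach ahead of it and the grasp point (between the pads) lies 3 mm ahead of it (bot.tip_reach is the distance from the TCP to the fingertips, in m); z points along the fingers, y is the line along which they close (so a half turn about z gives the same grasp; the last joint's range is limited). The gripper opens to 85 mm and grips with 20 to 120 N. Pads are 22 mm wide; open, the fingers measure 114 mm over their backs; the gripper's body (76 mm by 85 mm) begins 54 mm behind the grasp point. The pads swing forward as they close: fully open they stand 13 mm farther back than shut.
Start: joints at [1.013, 0.477, 0.022, 1.555, -0.011, 1.109, -0.083], TCP at [0.293, -0.608, 0.253] pointing down, gripper open.
Joint ranges: [-2.96, 2.96], [-0.34, 2.1], [-1.41, 1.46], [0.24, 2.44], [-1.37, 4.51], [0.17, 1.92], [-2.96, 2.96]. Speed limits (rad/s): [2.39, 2.39, 3.14, 3.14, 3.14, 3.14, 3.14].

## Interface

Orientations are given as a unit quaternion [w, x, y, z].
In Python, from station import bot gives the robot as it stands.
- The arm moves only by the tool jog_arm, never from a script. Its argument "deltas" is a list of rows, each a list of 7 numbers: the shift along the world's x, y, z in m, then the turn, a rotation vector about the world's x, y, z in rad, then the opening, from 0 (shut) to 1 (fully open). In form: [[x, y, z, rx, ry, rz, grip], ...]. A call has 1 to 10 rows; each row shifts and turns the commanded pose from where the row before left it; what a row does not reach is not made up. A row lasts 1/10 s, in which the tool goes at most 50 mm and 8.59 degrees, less where a joint would pass 70% of its speed; a pose out of reach is approached as far as the arm can. A call with a gripper value outside its range is refused whole. The fingers move at their own pace and stop on an object; "newtons" is the grip in N (left out, the last holds). Time passes only in rows, so rows that do not move let the fingers close. It gives the time, the measured TCP pose, the force, the opening and the grip force at its end, in the units of the state.
- bot.get_obs(): the state, without advancing time (a new reading comes with each control period).
- bot.read_camera(name): name is "side" or "top"; returns a dict with "img" (384x512x3 uint8, red, green, blue), "K" (3x3 intrinsics, pixels), "eye" and "attitude" of the camera in the world. Camera axes: x right, y down, z forward; pixel columns grow to the right and rows downward; lengths in m; the calibration is good to about 2 mm. A picture is of the moment at which its call begins. There is no depth.
- bot.hand_in(): hands the job in; it is judged then, once.
The state is a dict: "t": time; "q": joint angles; "joint_vel": joint speeds; "joint_torque": joint torques, N m; "eef_pos": TCP position; "tool_rot": TCP orientation; "contact_force": force on the tool from outside, world axes, zero at the start; "torque": the same for the moment, N m; "gripper_width": opening from 0.0 (shut) to 1.0 (fully open); "grasp_force": force on a finger pad.
Only numpy, scipy, OpenCV 4.12 (cv2) and the standard library are available. Lean on these libraries where they do the work, as an engineer would, in place of code of your own. Each camera call takes 0.05 s, during which the arm holds its last target. There are 200 camera calls.

## Working session

There is one attempt and no reset: what is moved stays moved. The work goes in short steps, Python scripts to look and compute and a tool call to move; the robot and the scene stay as the last step left them, time stands still between calls to the robot, and variables do not carry over. Pictures are saved under pics/ and viewed, at most 14 in all, crops included, and the job is handed in when it is done.

Besides the shell and the picture viewer there is one more tool, called after ">>>" by a JSON object that holds its "api" and its "payload". jog_arm: Moves the arm, as the interface text tells. Its arguments: {"type":"object","properties":{"deltas":{"type":"array"},"newtons":{"type":"number"}},"required":["deltas"]}

```bash
mkdir -p pics; ls; cat > h.py <<'E'
from station import bot
import numpy as np, cv2
from scipy.spatial.transform import Rotation as R
def rot(a):
    a=np.array(a,float)
    return a if a.shape==(3,3) else R.from_quat([a[1],a[2],a[3],a[0]]).as_matrix()
def cam(n): 
    c=bot.read_camera(n); c['R']=rot(c['attitude']); c['eye']=np.array(c['eye']); c['K']=np.array(c['K']); return c
def ray(c,u,v,z):
    d=c['R']@np.linalg.inv(c['K'])@np.array([u,v,1.]); return c['eye']+d*(z-c['eye'][2])/d[2]
def proj(c,p):
    q=c['K']@(c['R'].T@(np.array(p)-c['eye'])); return q[:2]/q[2]
def save(c,name,box=None,s=1):
    im=c['img'][:,:,::-1]
    if box: im=im[box[1]:box[3],box[0]:box[2]]
    cv2.imwrite('pics/'+name,cv2.resize(im,None,fx=s,fy=s,interpolation=cv2.INTER_CUBIC))
E
python3 - <<'E'
from h import *
import pickle
for n in('top','side'):
    c=cam(n); save(c,n+'0.png',s=1.5); pickle.dump(c,open(n+'0.pkl','wb')); print(n,c['eye'],c['R'].round(3).tolist(),c['K'].tolist())
print(bot.get_obs(),bot.tip_reach)
E
```

```text
pics
top [0.29815455 0.0243131  1.43887396] [[0.003, -0.997, 0.083], [-1.0, -0.003, 0.006], [-0.006, -0.083, -0.997]] [[485.5194411886983, 0.0, 254.32222950279257], [0.0, 485.5194411886983, 194.3031005368408], [0.0, 0.0, 1.0]]
side [ 0.32008884 -0.46390078  0.62168275] [[0.978, -0.153, 0.14], [-0.208, -0.721, 0.661], [-0.0, -0.675, -0.737]] [[354.4188174428044, 0.0, 252.84455873669165], [0.0, 354.4188174428044, 190.1248589147865], [0.0, 0.0, 1.0]]
{'t': 0.1, 'q': array([ 1.01288057,  0.47771967,  0.02233904,  1.55632565, -0.01148709,
        1.10932495, -0.08310547]), 'joint_vel': array([-2.29608919e-05, -2.32524769e-04, -7.60721948e-04, -6.88499347e-04,
        8.96258412e-04, -1.61969057e-04,  1.46964375e-03]), 'joint_torque': array([ 5.26880453e-03, -5.97763538e+01,  1.61428269e+00, -2.81952488e+01,
        1.29148189e-02,  5.06723023e-03,  1.07052799e-05]), 'eef_pos': array([ 0.29326727, -0.60741619,  0.25243273]), 'tool_rot': array([-7.86981525e-04,  9.74811671e-01,  2.23028085e-01, -2.46600000e-04]), 'contact_force': array([0.5825835 , 0.17064985, 0.41891089]), 'torque': array([ 0.02396589, -0.00888209,  0.03777819]), 'grasp_force': 0.0, 'gripper_width': 1.0035967007121802} 0.022
```

View pics/top0.png

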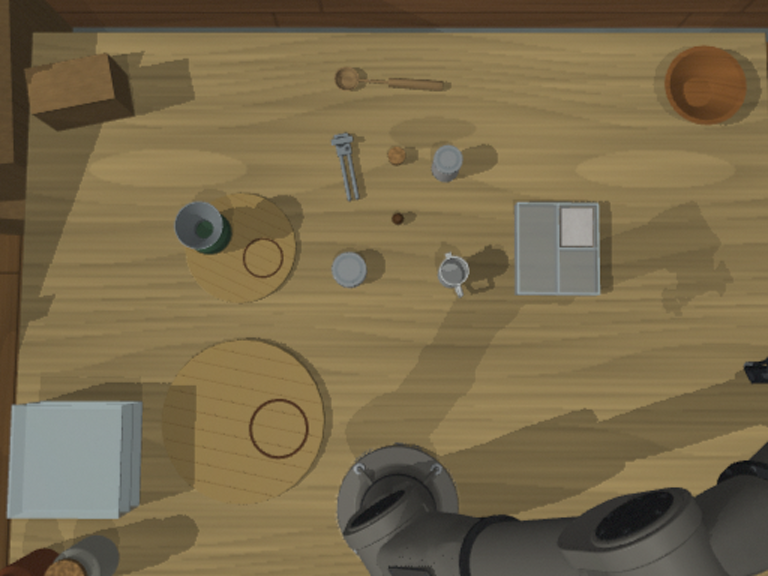

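View pics/side0.png

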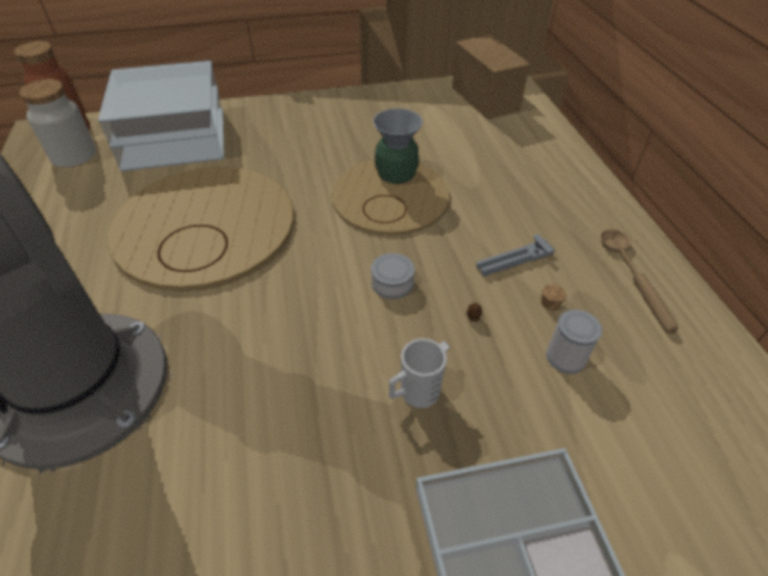

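The pictures (1.5× scale) show these in the top view:

- **Opener:** (347,165).
- **Tall tin:** (447,160). The other tin, at (350,268), is the squat one.
- **Nutmeg:** (398,218). The cork at (397,155) is brown too.
- **Jug:** (454,270), handle pointing down the image (-x).
- **Tray:** (557,248), with the napkins upper right, so its yaw is about 0. The empty square is lower right.
- **Small bamboo lid:** (241,247), ring at (263,258). The larger look-alike is at (248,420). The jar is at about (205,230).

Next I'll measure these with masks.

```bash
cat > m.py <<'E'
from h import *
import pickle
c=pickle.load(open('top0.pkl','rb'))
hsv=cv2.cvtColor(c['img'],cv2.COLOR_RGB2HSV)
m=((hsv[...,1]<70)&(hsv[...,2]>60)).astype(np.uint8); m[290:]=0
def rep(m,lab,mn=30,z=0.):
    for k in cv2.findContours(m,cv2.RETR_EXTERNAL,cv2.CHAIN_APPROX_NONE)[0]:
        if cv2.contourArea(k)<mn: continue
        r=cv2.minAreaRect(k); print(lab,np.round(r[0],1),np.round(r[1],1),round(r[2],1),cv2.contourArea(k),ray(c,*r[0],z).round(4)[:2])
rep(m,'gray')
d=((hsv[...,2]<75)).astype(np.uint8); d[:80]=0; d[230:]=0; d[:,:100]=0; d[:,330:]=0
rep(d,'dark',12)
print(hsv[145,265],hsv[103,265],hsv[165,190], hsv[171,175],hsv[160,150])
save(c,'crop1.png',(100,70,420,210),2.5)
E
python3 m.py
```

```text
gray [ 50.5 278. ] [22. 87.] 90.0 1878.5 [0.1697 0.631 ]
gray [301.4 182.6] [20.1 27.4] 14.9 370.5 [ 0.4534 -0.1075]
gray [232.5 179.5] [23. 23.] 90.0 424.5 [0.4622 0.098 ]
gray [371.5 165. ] [62. 57.] 90.0 3455.0 [ 0.5067 -0.3167]
gray [132.  149.6] [31.9 32.3] 18.4 799.5 [0.5516 0.4005]
gray [297.2 108.5] [19.3 24.9] 21.8 378.0 [ 0.6782 -0.0958]
gray [229.5 110.6] [45.2 14.3] 84.8 281.0 [0.6713 0.1084]
gray [279.5  19.5] [463.1   9. ] 0.7 1246.5 [ 0.9559 -0.0429]
dark [145.7 158.6] [14.3 28.8] 32.0 161.0 [0.5246 0.3585]
dark [128.5 154.1] [24.7 18.5] 10.0 283.0 [0.5382 0.4106]
dark [265.  145.5] [7. 6.] 90.0 31.5 [0.565  0.0012]
[ 14 140  82] [ 17 137 143] [ 21 125 143] [ 20 125 141] [65 71 43]
```

View pics/crop1.png

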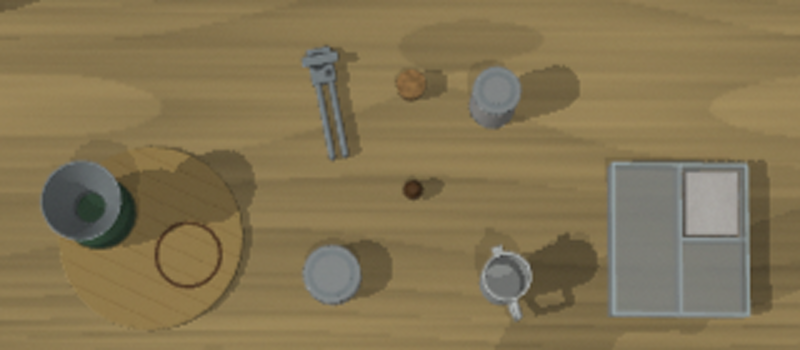

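The crop confirms each choice: opener head up at crop (320,65), tall tin lid at (498,90), nutmeg (413,188), cork (411,84), jug rim (506,277) with its handle at (515,308), small lid ring (188,255), funnel mouth (82,202) and tray (680,240). Next I'll refine these and cross-check them with the side view.

```bash
cat > m2.py <<'E'
from h import *
import pickle
c=pickle.load(open('top0.pkl','rb')); s=pickle.load(open('side0.pkl','rb'))
hsv=cv2.cvtColor(c['img'],cv2.COLOR_RGB2HSV).astype(int)
m=((hsv[...,1]<80)&(hsv[...,2]>60))
# opener handles: row-wise centres
P=[]
for v in range(88,136):
    u=np.where(m[v,215:245])[0]+215
    if len(u)>1: P.append((v,u.min(),u.max()))
print(P)
Q=np.array([ray(c,(a+b)/2,v,.012)[:2] for v,a,b in P if 102<=v<=131])
f=np.polyfit(Q[:,0],Q[:,1],1); 
xs=[ray(c,(P[i][1]+P[i][2])/2,P[i][0]+e,.01)[0] for i,e in((0,-.5),(-1,.5))]
print('opener dy/dx',f, 'x range',xs,'yaw deg',np.degrees(np.arctan(f[0])))
# ring
r=((hsv[...,0]<15)&(hsv[...,2]<135)).astype(np.uint8); 
y,x=np.where(r[150:195,150:200]); k=np.c_[x+150,y+150].astype(np.float32)
e=cv2.fitEllipse(k); print('ring',e,ray(c,*e[0],.01))
x,y,w,h=cv2.boundingRect(k.astype(np.int32)); print(x,y,w,h)
pts=dict(tin=(299.2,106,.072),jug=(302.4,180.8,.08),nut=(265,145.5,.014),ring=(175.2,172,.01),mouth=(132.8,150.8,.122),tray=(371.5,165,.03),jughandle=(306,193.5,.06),juglip=(299.5,170,.078),cork=(264.4,103.6,.026),squat=(232.5,179.5,.034))
for n,(u,v,z) in pts.items():
    p=ray(c,u,v,z); print(n,p.round(4),'reach',np.hypot(*p[:2]).round(3),'side px*1.5',(proj(s,p)*1.5).round(1))
for p in((.1084,),): pass
for x in (.60,.64,.68): 
    p=[x,np.polyval(f,x),.012]; print(p,(proj(s,p)*1.5).round(1))
# bamboo disc edge: via side
save(s,'sidecrop.png',(200,60,512,384),1.9)
for k in cv2.findContours(m[130:200,335:410].astype(np.uint8),cv2.RETR_EXTERNAL,cv2.CHAIN_APPROX_NONE,offset=(335,130))[0]:
    if cv2.contourArea(k)>2000:
        b=cv2.boxPoints(cv2.minAreaRect(k)); print(cv2.minAreaRect(k)); print([ray(c,*q,.03).round(4)[:2] for q in b])
E
python3 m2.py
```

```text
[(88, np.int64(229), np.int64(231)), (89, np.int64(224), np.int64(232)), (90, np.int64(222), np.int64(234)), (91, np.int64(222), np.int64(234)), (92, np.int64(222), np.int64(235)), (93, np.int64(220), np.int64(235)), (94, np.int64(220), np.int64(234)), (95, np.int64(221), np.int64(233)), (96, np.int64(221), np.int64(233)), (97, np.int64(223), np.int64(233)), (98, np.int64(224), np.int64(233)), (99, np.int64(224), np.int64(234)), (100, np.int64(224), np.int64(234)), (101, np.int64(224), np.int64(234)), (102, np.int64(224), np.int64(234)), (103, np.int64(225), np.int64(233)), (104, np.int64(225), np.int64(234)), (105, np.int64(226), np.int64(234)), (106, np.int64(226), np.int64(234)), (107, np.int64(226), np.int64(234)), (108, np.int64(227), np.int64(234)), (109, np.int64(227), np.int64(234)), (110, np.int64(227), np.int64(235)), (111, np.int64(227), np.int64(235)), (112, np.int64(227), np.int64(235)), (113, np.int64(228), np.int64(235)), (114, np.int64(228), np.int64(235)), (115, np.int64(228), np.int64(236)), (116, np.int64(228), np.int64(236)), (117, np.int64(228), np.int64(236)), (
[... 1190 characters left out ...]
2 side px*1.5 [395.9 120.6]
tray [ 0.5024 -0.3096  0.03  ] reach 0.59 side px*1.5 [517.2 530.7]
jughandle [ 0.4157 -0.1148  0.06  ] reach 0.431 side px*1.5 [396.2 376.4]
juglip [ 0.4807 -0.095   0.078 ] reach 0.49 side px*1.5 [443.3 346.2]
cork [0.6859 0.0036 0.026 ] reach 0.686 side px*1.5 [552.6 291.2]
squat [0.4583 0.0962 0.034 ] reach 0.468 side px*1.5 [391.3 266.9]
[0.6, np.float64(0.08988009904213372), 0.012] [477.9 266.2]
[0.64, np.float64(0.09797430789061519), 0.012] [499.7 259.1]
[0.68, np.float64(0.10606851673909666), 0.012] [520.9 252.1]
((371.5, 165.5), (63.0, 57.0), 90.0)
[array([ 0.5941, -0.2275]), array([ 0.5944, -0.3948]), array([ 0.4088, -0.3907]), array([ 0.4084, -0.2253])]
```

```bash
python3 - <<'E'
import cv2,pickle
c=pickle.load(open('side0.pkl','rb'))
exec(open('h.py').read().replace('from station import bot',''))
save(c,'sc.png',(200,60,420,384),1.85)
E
```

```text
(no output)
```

View pics/sc.png

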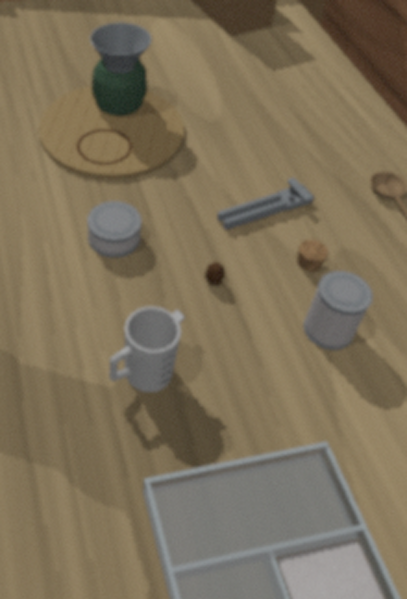

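Positions agree between the two views: the tail of the opener is at side-view pixel (478,270) against a predicted (478,266). I'm starting with the opener at (0.669, 0.104), yaw 11.4°.

>>> {"api": "jog_arm", "payload": {"deltas": [[0.022,0.042,0,0,0,-0.025,0.6],[0.022,0.042,0,0,0,-0.025,0.6],[0.022,0.042,0,0,0,-0.025,0.6],[0.022,0.042,0,0,0,-0.025,0.6],[0.022,0.042,0,0,0,-0.025,0.6],[0.022,0.042,0,0,0,-0.025,0.6],[0.022,0.042,0,0,0,-0.025,0.6],[0.022,0.042,0,0,0,-0.025,0.6],[0.022,0.042,0,0,0,-0.025,0.6],[0.022,0.042,0,0,0,-0.025,0.6]], "newtons": 40}}

```text
t: 1.1
eef_pos: [0.5138, -0.1861, 0.2531]
tool_rot: [0.0, 0.995, 0.099, -0.0]
contact_force: [0.7, 0.4, 0.1]
gripper_width: 0.602
grasp_force: 0.0
```

>>> {"api": "jog_arm", "payload": {"deltas": [[0.022,0.042,-0.01,0,0,0,0.6],[0.022,0.042,-0.01,0,0,0,0.6],[0.022,0.042,-0.02,0,0,0,0.6],[0.022,0.042,-0.02,0,0,0,0.6],[0.022,0.042,-0.02,0,0,0,0.6],[0.022,0.042,-0.02,0,0,0,0.6],[0.022,0.042,-0.01,0,0,0,0.6],[0,0,0,0,0,0,0.6],[0,0,0,0,0,0,0.6]]}}

```text
t: 2.0
eef_pos: [0.6645, 0.1031, 0.1444]
tool_rot: [-0.0, 0.995, 0.101, -0.001]
contact_force: [0.4, -0.7, -0.4]
gripper_width: 0.601
grasp_force: 0.0
```

>>> {"api": "jog_arm", "payload": {"deltas": [[0.0045,0.001,-0.03,0,0,0,0.6],[0,0,-0.03,0,0,0,0.6],[0,0,-0.03,0,0,0,0.6],[0,0,-0.017,0,0,0,0.6],[0,0,0,0,0,0,0.6]]}}

```text
t: 2.5
eef_pos: [0.6676, 0.1004, 0.0363]
tool_rot: [0.001, 0.995, 0.099, -0.002]
contact_force: [-0.4, -0.6, -0.7]
gripper_width: 0.601
grasp_force: 0.0
```

```bash
python3 - <<'E'
from h import *
a=cam('top');b=cam('side')
A=cv2.resize(a['img'][70:150,190:290],(400,320));B=cv2.resize(b['img'][120:220,290:415],(400,320))
cv2.imwrite('pics/g1.png',np.hstack([A,B])[:,:,::-1]); print(bot.tip_reach)
E
```

```text
0.022
```

View pics/g1.png

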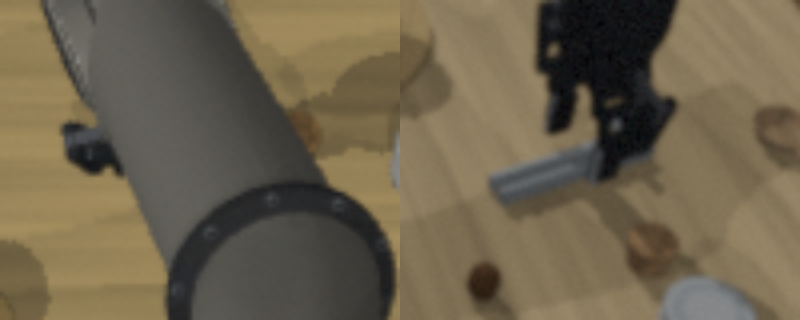

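The side crop shows the fingers straddling the handles at (600,160), with the tips still above the table. I'll shift y a little, go down and close.

>>> {"api": "jog_arm", "payload": {"deltas": [[0.001,0.0035,-0.005,0,0,0,0.6],[0,0,-0.006,0,0,0,0.6],[0,0,0,0,0,0,0.6],[0,0,0,0,0,0,0],[0,0,0,0,0,0,0],[0,0,0,0,0,0,0],[0,0,0,0,0,0,0],[0,0,0,0,0,0,0]], "newtons": 50}}

```text
t: 3.4
eef_pos: [0.6709, 0.1059, 0.0281]
tool_rot: [0.0, 0.995, 0.1, 0.0]
contact_force: [-0.3, -0.1, 4.5]
gripper_width: 0.263
grasp_force: 49.9
```

>>> {"api": "jog_arm", "payload": {"deltas": [[0,0,0.02,0,0,0,0],[0,0,0.04,0,0,0,0],[0,0,0.04,0,0,0,0],[0,0,0.035,0,0,0,0],[0,0,0,0,0,0,0]]}}

```text
t: 3.9
eef_pos: [0.6735, 0.1067, 0.1682]
tool_rot: [-0.001, 0.995, 0.1, 0.005]
contact_force: [-0.7, 0.0, -0.7]
gripper_width: 0.264
grasp_force: 49.3
```

>>> {"api": "jog_arm", "payload": {"deltas": [[-0.0167,-0.038,0,0,0,-0.02,0],[-0.0167,-0.038,0,0,0,-0.02,0],[-0.0167,-0.038,0,0,0,-0.02,0],[-0.0167,-0.038,0,0,0,-0.02,0],[-0.0167,-0.038,0,0,0,-0.02,0],[-0.0167,-0.038,0,0,0,-0.02,0],[-0.0167,-0.038,0,0,0,-0.02,0],[-0.0167,-0.038,0,0,0,-0.02,0],[-0.0167,-0.038,0,0,0,-0.02,0],[-0.0167,-0.038,0,0,0,-0.02,0]]}}

```text
t: 4.9
eef_pos: [0.5019, -0.2752, 0.1615]
tool_rot: [-0.0, 1.0, -0.0, -0.001]
contact_force: [0.4, 0.4, -2.4]
gripper_width: 0.266
grasp_force: 49.3
```

>>> {"api": "jog_arm", "payload": {"deltas": [[0,0,-0.01,0,0,0,0],[0,0,-0.02,0,0,0,0],[0,0,0,0,0,0,0]]}}

```text
t: 5.2
eef_pos: [0.5012, -0.273, 0.1294]
tool_rot: [-0.001, 1.0, -0.0, -0.003]
contact_force: [0.1, 0.8, -1.8]
gripper_width: 0.265
grasp_force: 49.3
```

```bash
python3 - <<'E'
from h import *
a=cam('top');b=cam('side')
A=cv2.resize(a['img'][110:210,320:430],(396,360));B=cv2.resize(b['img'][230:384,260:430],(397,360))
cv2.imwrite('pics/g2.png',np.hstack([A,B])[:,:,::-1])
E
```

```text
(no output)
```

View pics/g2.png

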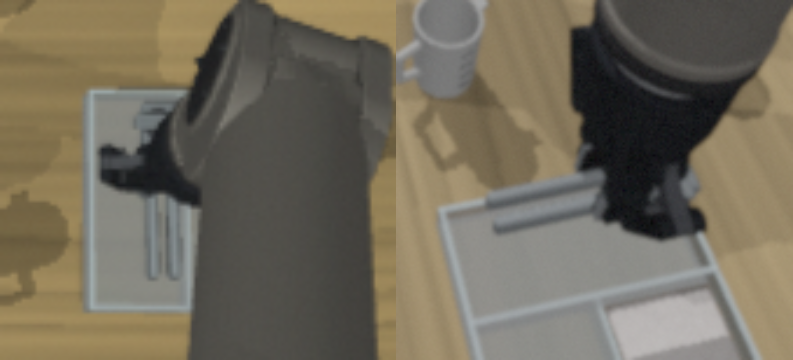

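The top crop shows the opener level and aligned with the compartment; the side crop agrees. Lowering.

>>> {"api": "jog_arm", "payload": {"deltas": [[0.0015,0,-0.03,0,0,0,0],[0,0,-0.03,0,0,0,0],[0,0,-0.02,0,0,0,0],[0,0,-0.01,0,0,0,0],[0,0,-0.005,0,0,0,0],[0,0,0,0,0,0,0],[0,0,0,0,0,0,0]]}}

```text
t: 6.0
eef_pos: [0.5058, -0.2744, 0.0386]
tool_rot: [0.0, 1.0, -0.0, 0.001]
contact_force: [-0.0, 0.1, -0.9]
gripper_width: 0.258
grasp_force: 49.3
```

>>> {"api": "jog_arm", "payload": {"deltas": [[0,0,-0.004,0,0,0,0],[0,0,-0.003,0,0,0,0],[0,0,0,0,0,0,0],[0,0,0,0,0,0,0]]}}

```text
t: 6.4
eef_pos: [0.5056, -0.2745, 0.032]
tool_rot: [0.0, 1.0, -0.0, 0.001]
contact_force: [-2.7, 2.1, 11.8]
gripper_width: 0.262
grasp_force: 50.7
```

>>> {"api": "jog_arm", "payload": {"deltas": [[0,0,0,0,0,0,0.38],[0,0,0,0,0,0,0.38],[0,0,0.01,0,0,0,0.38],[0,0,0.03,0,0,0,0.38],[0,0,0.04,0,0,0,0.5],[0,0,0.045,0,0,0,1]]}}

```text
t: 7.0
eef_pos: [0.5042, -0.2738, 0.1566]
tool_rot: [-0.0, 1.0, -0.0, -0.001]
contact_force: [0.9, -1.2, 0.0]
gripper_width: 0.652
grasp_force: 0.0
```

>>> {"api": "jog_arm", "payload": {"deltas": [[0.0268,0.0298,0,0,0,0,1],[0.0268,0.0298,0,0,0,0,1],[0.0268,0.0298,0,0,0,0,1],[0.0268,0.0298,0,0,0,0,1],[0.0268,0.0298,0,0,0,0,1],[0.0268,0.0298,0,0,0,0,1],[0,0,0,0,0,0,1],[0,0,0,0,0,0,1]]}}

```text
t: 7.8
eef_pos: [0.6661, -0.094, 0.1557]
tool_rot: [-0.0, 1.0, 0.001, -0.0]
contact_force: [0.2, -0.8, -0.1]
gripper_width: 1.003
grasp_force: 0.0
```

```bash
python3 - <<'E'
from h import *
a=cam('top');b=cam('side')
A=cv2.resize(a['img'][125:205,335:410],(338,360));B=cv2.resize(b['img'][180:265,320:420],(424,360))
cv2.imwrite('pics/g3.png',np.hstack([A,B])[:,:,::-1])
E
```

```text
(no output)
```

View pics/g3.png

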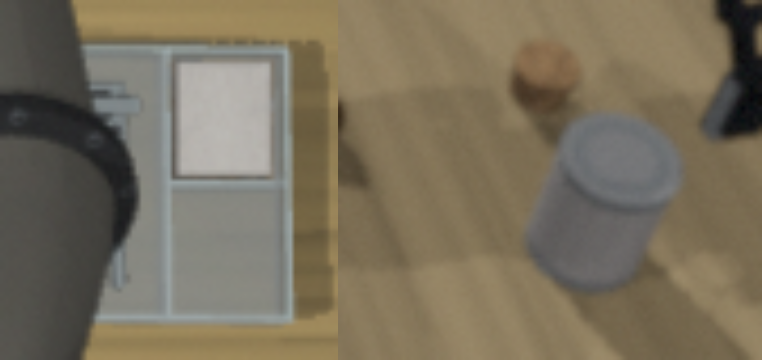

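The opener lies in the long compartment at crop (120,190). The tin lid sits at side-view pixel (386.5,217.8) against a predicted (386.1,216.8). Descending on the tin.

>>> {"api": "jog_arm", "payload": {"deltas": [[0,-0.0015,-0.03,0,0,0,1],[0,0,-0.03,0,0,0,1],[0,0,-0.025,0,0,0,1],[0,0,-0.013,0,0,0,1],[0,0,0,0,0,0,1],[0,0,0,0,0,0,0],[0,0,0,0,0,0,0],[0,0,0,0,0,0,0],[0,0,0,0,0,0,0],[0,0,0,0,0,0,0]], "newtons": 40}}

```text
t: 8.9
eef_pos: [0.6671, -0.0969, 0.0596]
tool_rot: [0.0, 1.0, -0.0, 0.002]
contact_force: [-1.4, -0.1, 6.8]
gripper_width: 0.608
grasp_force: 42.5
```

>>> {"api": "jog_arm", "payload": {"deltas": [[0,0,0.015,0,0,0,0],[0,0,0.04,0,0,0,0],[-0.0261,-0.0317,0.04,0,0,0,0],[-0.0261,-0.0317,0,0,0,0,0],[-0.0261,-0.0317,0,0,0,0,0],[-0.0261,-0.0317,0,0,0,0,0],[-0.0261,-0.0317,0,0,0,0,0],[-0.0261,-0.0317,0,0,0,0,0],[-0.0261,-0.0317,0,0,0,0,0],[-0.0261,-0.0317,0,0,0,0,0]]}}

```text
t: 9.9
eef_pos: [0.4591, -0.3475, 0.1485]
tool_rot: [0.0, 1.0, -0.0, 0.0]
contact_force: [0.5, -0.3, -2.5]
gripper_width: 0.611
grasp_force: 42.5
```

>>> {"api": "jog_arm", "payload": {"deltas": [[0,0,-0.02,0,0,0,0],[0,0,-0.02,0,0,0,0],[0,0,0,0,0,0,0],[0,0,0,0,0,0,0]]}}

```text
t: 10.3
eef_pos: [0.4604, -0.3462, 0.1081]
tool_rot: [-0.0, 1.0, 0.0, -0.0]
contact_force: [0.6, 0.4, -1.4]
gripper_width: 0.612
grasp_force: 42.5
```

>>> {"api": "jog_arm", "payload": {"deltas": [[-0.0015,-0.0045,0,0,0,0,0],[0,0,-0.015,0,0,0,0],[0,0,-0.015,0,0,0,0],[0,0,-0.009,0,0,0,0],[0,0,-0.004,0,0,0,0],[0,0,0,0,0,0,0],[0,0,0,0,0,0,0]]}}

```text
t: 11.0
eef_pos: [0.4589, -0.3507, 0.0641]
tool_rot: [-0.0, 1.0, 0.0, -0.0]
contact_force: [-0.2, 0.2, -2.2]
gripper_width: 0.61
grasp_force: 42.7
```

>>> {"api": "jog_arm", "payload": {"deltas": [[0,0,-0.0015,0,0,0,0],[0,0,0,0,0,0,0],[0,0,0,0,0,0,0.66],[0,0,0,0,0,0,0.75],[0,0,0,0,0,0,0.85],[0,0,0,0,0,0,0.9],[0,0,0.02,0,0,0,0.9],[0,0,0.04,0,0,0,1],[0,0,0.04,0,0,0,1],[0,0,0.02,0,0,0,1]]}}

```text
t: 12.0
eef_pos: [0.4601, -0.3518, 0.1865]
tool_rot: [0.001, 1.0, -0.0, 0.002]
contact_force: [0.8, -0.1, -0.8]
gripper_width: 1.003
grasp_force: 0.0
```

>>> {"api": "jog_arm", "payload": {"deltas": [[-0.0017,0.0415,0,0,0,0.049,1],[-0.0017,0.0415,0,0,0,0.049,1],[-0.0017,0.0415,0,0,0,0.049,1],[-0.0017,0.0415,0,0,0,0.049,1],[-0.0017,0.0415,0,0,0,0.049,1],[-0.0017,0.0415,0,0,0,0.049,1],[0,0,0,0,0,0,1],[0,0,0,0,0,0,1]]}}

```text
t: 12.8
eef_pos: [0.4487, -0.1012, 0.1831]
tool_rot: [0.0, 0.989, 0.147, 0.0]
contact_force: [-0.2, 0.5, -0.2]
gripper_width: 0.999
grasp_force: 0.0
```

```bash
python3 - <<'E'
from h import *
import pickle
a=cam('top');b=cam('side')
A=cv2.resize(a['img'][120:220,325:425],(360,360));B=cv2.resize(b['img'][210:310,230:340],(396,360))
cv2.imwrite('pics/g4.png',np.hstack([A,B])[:,:,::-1])
s=pickle.load(open('side0.pkl','rb')); print(ray(s,282.7,238.4,.08))
E
```

```text
[ 0.45199395 -0.10802013  0.08      ]
```

View pics/g4.png

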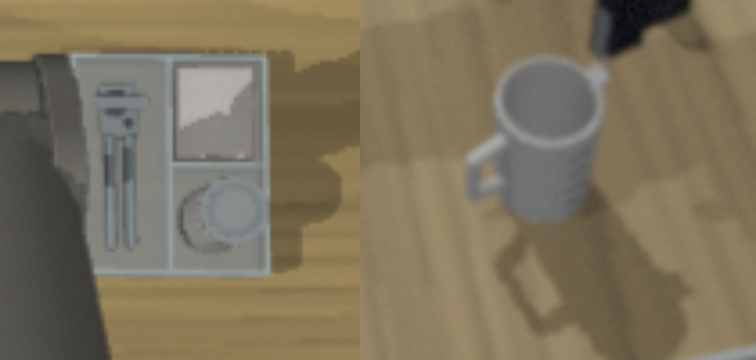

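The tray now holds the opener, at top crop (120,165), and the tall tin standing in the empty square, at (225,215). In the side view the jug rim centre is at (282.5,238.3); averaging the two views puts the jug at about (0.451,-0.1055). Descending on the jug.

>>> {"api": "jog_arm", "payload": {"deltas": [[0.0023,-0.0043,-0.03,0,0,0,1],[0,0,-0.04,0,0,0,1],[0,0,-0.035,0,0,0,1],[0,0,-0.025,0,0,0,1],[0,0,0,0,0,0,1],[0,0,0,0,0,0,0],[0,0,0,0,0,0,0],[0,0,0,0,0,0,0],[0,0,0,0,0,0,0],[0,0,0,0,0,0,0]], "newtons": 25}}

```text
t: 13.9
eef_pos: [0.4523, -0.1067, 0.0543]
tool_rot: [0.001, 0.989, 0.146, 0.002]
contact_force: [0.5, -0.3, 7.5]
gripper_width: 0.631
grasp_force: 25.7
```

>>> {"api": "jog_arm", "payload": {"deltas": [[0,0,0.015,0,0,0,0],[0,0,0.035,0,0,0,0],[0.0042,0.047,0.035,0,0,0,0],[0.0042,0.047,0,0,0,0,0],[0.0042,0.047,0,0,0,0,0],[0.0042,0.047,0,0,0,0,0],[0.0042,0.047,0,0,0,0,0],[0.0042,0.047,0,0,0,0,0],[0.0042,0.047,0,0,0,0,0],[0.0042,0.047,0,0,0,0,0]]}}

```text
t: 14.9
eef_pos: [0.4837, 0.2646, 0.1332]
tool_rot: [0.0, 0.989, 0.146, 0.0]
contact_force: [0.9, -0.3, -1.6]
gripper_width: 0.629
grasp_force: 26.9
```

>>> {"api": "jog_arm", "payload": {"deltas": [[0,0,-0.015,0,0,0,0],[0,0,-0.015,0,0,0,0],[0,0,0,0,0,0,0],[0,0,0,0,0,0,0]]}}

```text
t: 15.3
eef_pos: [0.4837, 0.2608, 0.1023]
tool_rot: [0.001, 0.989, 0.145, -0.001]
contact_force: [0.4, -0.3, -0.6]
gripper_width: 0.624
grasp_force: 26.9
```

>>> {"api": "jog_arm", "payload": {"deltas": [[0.002,0.008,0,0,0,0,0],[0,0,-0.015,0,0,0,0],[0,0,-0.012,0,0,0,0],[0,0,-0.008,0,0,0,0],[0,0,0,0,0,0,0],[0,0,0,0,0,0,0]]}}

```text
t: 15.9
eef_pos: [0.4857, 0.2706, 0.0673]
tool_rot: [0.0, 0.989, 0.146, -0.0]
contact_force: [0.4, 0.8, -0.6]
gripper_width: 0.632
grasp_force: 26.9
```

```bash
python3 - <<'E'
from h import *
b=cam('side'); save(b,'g5.png',(200,70,320,170),4.5)
E
```

```text
(no output)
```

View pics/g5.png

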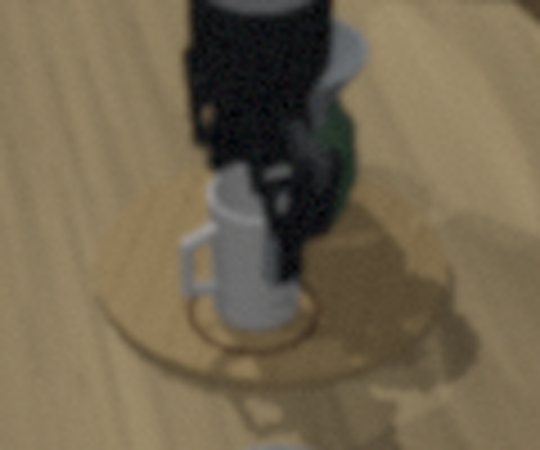

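The jug foot is centred on the ring: foot x 212–300, ring x 188–320. Lowering and releasing.

>>> {"api": "jog_arm", "payload": {"deltas": [[0,0,-0.0025,0,0,0,0],[0,0,0,0,0,0,0],[0,0,0,0,0,0,0.67],[0,0,0,0,0,0,0.72],[0,0,0,0,0,0,0.8],[0,0,0,0,0,0,0.8],[0,0,0.02,0,0,0,0.8],[0,0,0.04,0,0,0,0.8],[0,0,0.04,0,0,0,0.8],[0,0,0.03,0,0,0,0.8]]}}

```text
t: 16.95
eef_pos: [0.4863, 0.2712, 0.1977]
tool_rot: [-0.0, 0.989, 0.146, 0.001]
contact_force: [0.8, 0.2, -0.5]
gripper_width: 0.798
grasp_force: 0.0
```

>>> {"api": "jog_arm", "payload": {"deltas": [[0.0127,-0.045,0,0,0,0,0.6],[0.0127,-0.045,0,0,0,0,0.6],[0.0127,-0.045,0,0,0,0,0.6],[0.0127,-0.045,-0.02,0,0,0,0.6],[0.0127,-0.045,-0.03,0,0,0,0.6],[0.0127,-0.045,-0.03,0,0,0,0.6],[0,0,-0.03,0,0,0,0.6],[0,0,0,0,0,0,0.6],[0,0,0,0,0,0,0.6]]}}

```text
t: 17.85
eef_pos: [0.5591, 0.0117, 0.0918]
tool_rot: [-0.0, 0.989, 0.147, -0.0]
contact_force: [0.7, -0.1, -0.4]
gripper_width: 0.598
grasp_force: 0.0
```

```bash
python3 - <<'E'
from h import *
a=cam('top');b=cam('side')
A=cv2.resize(a['img'][120:210,115:215],(400,360));B=cv2.resize(b['img'][160:240,270:360],(400,356));B=cv2.copyMakeBorder(B,0,4,0,0,0)
cv2.imwrite('pics/g6.png',np.hstack([A,B])[:,:,::-1])
E
```

```text
(no output)
```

View pics/g6.png

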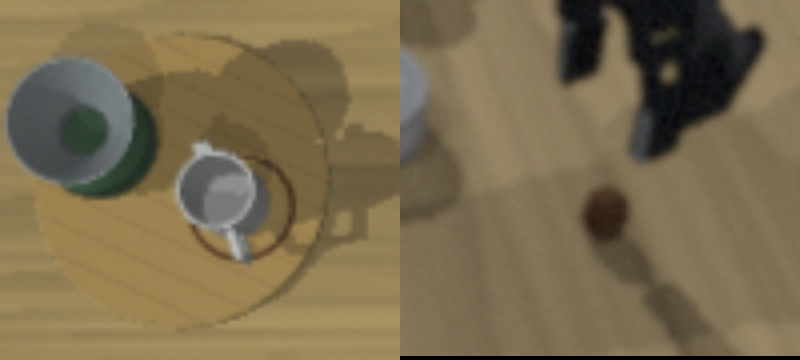

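The jug stands inside the ring, rim centre at crop (216,191) → world (0.485,0.272), about 3 mm off centre. The nutmeg at side crop (605,213) matches the estimate. Grasping it now.

>>> {"api": "jog_arm", "payload": {"deltas": [[0.0033,-0.0103,0,0,0,0,0.6],[0,0,-0.025,0,0,0,0.6],[0,0,-0.025,0,0,0,0.6],[0,0,-0.014,0,0,0,0.6],[0,0,0,0,0,0,0.6],[0,0,0,0,0,0,0],[0,0,0,0,0,0,0],[0,0,0,0,0,0,0],[0,0,0,0,0,0,0],[0,0,0,0,0,0,0]], "newtons": 20}}

```text
t: 18.95
eef_pos: [0.5637, 0.0004, 0.0289]
tool_rot: [0.0, 0.989, 0.146, 0.001]
contact_force: [-0.8, -0.3, 6.7]
gripper_width: 0.256
grasp_force: 19.8
```

>>> {"api": "jog_arm", "payload": {"deltas": [[0,0,0.02,0,0,0,0],[0,0,0.05,0,0,0,0],[0,0,0.05,0,0,0,0],[0,0,0.05,0,0,0,0],[0,0,0,0,0,0,0]]}}

```text
t: 19.45
eef_pos: [0.5669, 0.0008, 0.2052]
tool_rot: [0.001, 0.989, 0.146, 0.007]
contact_force: [0.9, -0.6, -0.3]
gripper_width: 0.257
grasp_force: 19.9
```

>>> {"api": "jog_arm", "payload": {"deltas": [[-0.0045,0.0459,0,0,0,0,0],[-0.0045,0.0459,0,0,0,0,0],[-0.0045,0.0459,0,0,0,0,0],[-0.0045,0.0459,0,0,0,0,0],[-0.0045,0.0459,0,0,0,0,0],[-0.0045,0.0459,0,0,0,0,0],[-0.0045,0.0459,0,0,0,0,0],[-0.0045,0.0459,0,0,0,0,0],[0,0,0,0,0,0,0],[0,0,0,0,0,0,0]]}}

```text
t: 20.45
eef_pos: [0.5257, 0.3687, 0.1971]
tool_rot: [0.0, 0.989, 0.148, -0.0]
contact_force: [-0.3, -0.9, 0.3]
gripper_width: 0.259
grasp_force: 19.9
```

>>> {"api": "jog_arm", "payload": {"deltas": [[0.0015,-0.001,-0.02,0,0,0,0],[0,0,-0.02,0,0,0,0],[0,0,-0.01,0,0,0,0],[0,0,0,0,0,0,0],[0,0,0,0,0,0,0]]}}

```text
t: 20.95
eef_pos: [0.5287, 0.3658, 0.1481]
tool_rot: [0.0, 0.989, 0.146, 0.0]
contact_force: [-0.1, 0.1, -0.4]
gripper_width: 0.259
grasp_force: 19.9
```

```bash
python3 - <<'E'
from h import *
b=cam('side');save(b,'g7.png',(225,50,305,125),6)
E
```

```text
(no output)
```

View pics/g7.png

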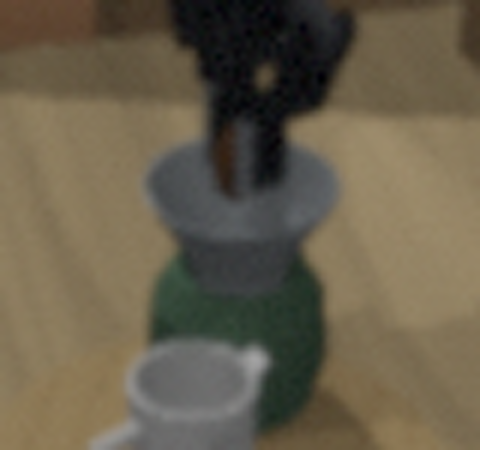

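The nutmeg at (225,160) is between the fingers, centred over the funnel mouth (x 147–340, centre 243). Releasing.

>>> {"api": "jog_arm", "payload": {"deltas": [[0,0,0,0,0,0,0.45],[0,0,0,0,0,0,0.45],[0,0,0,0,0,0,0.45],[0,0,0,0,0,0,0.45],[0,0,0.03,0,0,0,0.45],[0,0,0.05,0,0,0,0.45],[0,0,0.05,0,0,0,0.45],[0,0,0,0,0,0,0.45]]}}

```text
t: 21.8
eef_pos: [0.5308, 0.3694, 0.286]
tool_rot: [-0.003, 0.989, 0.146, 0.006]
contact_force: [1.0, 1.1, 0.1]
gripper_width: 0.451
grasp_force: 0.0
```

>>> {"api": "jog_arm", "payload": {"deltas": [[0.01,-0.048,0,0,0,0,0.45],[0.01,-0.048,0,0,0,0,0.45],[0.01,-0.048,0,0,0,0,0.45],[0.01,-0.048,0,0,0,0,0.45],[0.01,-0.048,0,0,0,0,0.45],[0.01,-0.048,0,0,0,0,0.45],[0,0,0,0,0,0,0.45],[0,0,0,0,0,0,0.45]]}}

```text
t: 22.6
eef_pos: [0.5884, 0.0768, 0.2775]
tool_rot: [0.0, 0.989, 0.145, 0.0]
contact_force: [-0.2, 1.3, 0.3]
gripper_width: 0.447
grasp_force: 0.0
```

```bash
python3 - <<'E'
from h import *
a=cam('top');b=cam('side')
A=cv2.resize(a['img'][125:205,115:215],(400,320));B=cv2.resize(a['img'][70:210,225:400],(400,320))
cv2.imwrite('pics/g8.png',np.hstack([A,B])[:,:,::-1])
h=cv2.cvtColor(a['img'],cv2.COLOR_RGB2HSV); print(h[147:158,130:142,0],h[147:158,130:142,2])
E
```

```text
[[ 95  99  90  90  84  73  69  70  75  90  90  94]
 [ 96 100  90  75  66  67  67  68  67  67  78  93]
 [ 98  98  75  66  68  67  67  67  66  67  66  78]
 [ 83  90  66  66  67  65  67  68  66  65  67  73]
 [ 84  73  67  67  65  65  63  65  66  63  64  66]
 [ 85  70  65  69  68  65  65  60  55  33  45  57]
 [ 78  67  68  65  65  66  62  24  15  14  15  13]
 [ 84  69  67  63  65  62  43  16  14  14  14  13]
 [ 84  73  65  65  67  60  28  13  15  15  13  15]
 [102  70  67  66  68  62  28  13  14  16  12  90]
 [100  96  72  67  68  62  40  15  13  12  70  99]] [[ 83  83  70  68  68  73  72  72  75 101 123 126]
 [ 82  67  65  61  64  74  74  72  74  74  85 123]
 [ 70  63  57  57  66  71  75  73  74  75  78 100]
 [ 63  61  56  63  63  66  72  73  74  74  72  83]
 [ 62  59  62  64  63  65  65  71  71  68  62  69]
 [ 61  59  62  64  62  63  64  60  57  46  52  61]
 [ 60  60  62  63  63  62  59  47  50  54  50  58]
 [ 59  63  62  63  64  60  51  53  63  63  63  64]
 [ 58  60  63  63  62  61  49  58  63  65  67  78]
 [ 67  60  63  61  63  62  47  52  55  59  70  95]
 [ 72  67  61  65  63  62  50  48  54  70  94 103]]
```

View pics/g8.png

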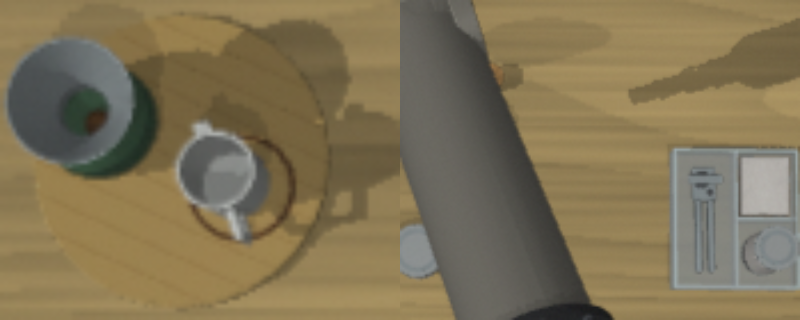

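The nutmeg (brown, at (97,120)) is seen through the throat with the throat edge covering part of it, so it is down inside the jar. The jug is in the ring and the tray is in order. Handing in.

```bash
python3 -c "
from station import bot
print(bot.hand_in())"
```

```text
the job is handed in; nothing more can be done
None
```

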